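Empty a broken-out forearm socket and stand it in the job tray

TASK

The plaster core of the forearm socket lying on the bench has been broken up inside it. Tip all four lumps of plaster out of it into the black waste tub, then stand the empty socket upright on its wrist end, mouth up, on the floor of the grey job tray, always setting it down gently, never letting it drop or topple. Leave the plaster model and the tape roll standing in the tray and the hammer and screwdriver on the bench as they are.

Things in the scene. Friction and masses are not known exactly. Their poses are not given: they have to be found in the camera images.
- socket: Prosthetic forearm socket, loose, 0.2 kg: hollow oval taper, black carbon outside, tan liner inside, wall 8 mm, open at the wide end (mouth), closed at the wrist end. Starts lying on its flat underside (z=0), lumps inside. Origin: on the underside, mid-length; x from the wrist end (x=-95 mm) to the mouth, z up while it lies, y across. Inner floor at z=8 mm. Standing upright, x points up
- socket_wrist (a point): Centre of the socket's flat wrist end face, which it stands on (x=-95, y=0, z=26 mm in the socket's frame; axes alike). An aluminium disc 49 mm across and 20 mm thick closes this end. The shell here is 53 mm wide (y) and 51 mm high (z) outside; both grow evenly along x towards the mouth; it is widest at half its height
- socket_mouth (a point): Centre of the socket's open mouth (x=+90, y=0, z=37 mm in the socket's frame; axes alike). The shell here is 84 mm wide (y) and 74 mm high (z) outside; the brim ends at about x=+95 at both sides, +90 underneath and +77 on top. The 8 mm brim wall can be pinched, one finger inside
- tub: Black plastic waste tub, open on top, heavy (does not move): 260 mm (its x) by 210 mm (its y) outside, 110 mm high, walls and floor 6 mm. Origin: centre of its underside on the bench, z up
- tray: Shallow grey plastic job tray, heavy (does not move): 340 mm (its x) by 200 mm (its y) outside, 30 mm high, walls and floor 5 mm. Origin: centre of its underside on the bench, z up. The model stands near one end of its length and the tape roll near the other; the room between them is free
- model: White plaster model of a forearm stump standing in the tray, loose, a round cone 84 mm across at its foot tapering to a rounded top, 141 mm high, 0.6 kg. Origin: centre of its foot, z up
- tape: Roll of masking tape lying flat in the tray, loose, 90 mm across, 38 mm high. Origin: centre of its underside, z up
- hammer: Hammer lying on the bench, 260 mm long along its x, wooden handle to -x (26 mm thick), steel head 88 mm across at +x. Origin: middle of its length, on the bench
- screwdriver: Screwdriver lying on the bench, 200 mm long along its x, handle 26 mm thick to -x. Origin: middle of its length, on the bench
- lump0: Lump of broken white plaster, about 37 x 24 x 24 mm, angular, 30 g, loose; at the start in the socket, deepest, near the wrist end. Origin: on its surface, under its middle at the start
- lump1: Lump of broken white plaster, about 37 x 24 x 24 mm, angular, 30 g, loose; at the start in the socket, second. Origin: on its surface, under its middle at the start
- lump2: Lump of broken white plaster, about 37 x 24 x 24 mm, angular, 30 g, loose; at the start in the socket, third. Origin: on its surface, under its middle at the start
- lump3: Lump of broken white plaster, about 37 x 24 x 24 mm, angular, 30 g, loose; at the start in the socket, nearest the mouth. Origin: on its surface, under its middle at the start
Mind the look-alikes: they are no part of the job. Of the things like the model, leave any that is blue or pink; of the rest the smaller one is meant.

How it is judged:
On the way:
1. all four lumps of plaster lie in the waste tub (x of lump0 in the frame of tub between -0.13 and 0.13 m and y of lump0 in the frame of tub between -0.105 and 0.105 m and z of each of lump0, lump1, lump2, lump3 in the frame of tub below 0.1 m and x of lump1 in the frame of tub between -0.13 and 0.13 m and y of lump1 in the frame of tub between -0.105 and 0.105 m and x of lump2 in the frame of tub between -0.13 and 0.13 m and y of lump2 in the frame of tub between -0.105 and 0.105 m and x of lump3 in the frame of tub between -0.13 and 0.13 m and y of lump3 in the frame of tub between -0.105 and 0.105 m), for 0.2 s.
At the end, for the whole second after the job is handed in: All four lumps are inside the tub, below its rim; the socket stands at rest on its wrist end on the tray's floor, mouth up and within 4 degrees of upright; the model and tape roll still stand, and no bystander is more than 30 mm from where it started (all of step 1 and angle between socket's own x axis and vertical below 0.07 rad and x of socket_wrist in the frame of tray between -0.145 and 0.145 m and y of socket_wrist in the frame of tray between -0.075 and 0.075 m and z of socket_wrist in the frame of tray between 0 and 0.012 m and linear speed of socket below 0.02 m/s and distance of each of model, tape, hammer, screwdriver from where it was at the start of the episode below 0.03 m and angle between each of model, tape's own z axis and vertical below 0.1 rad); the robot touches nothing.
It fails at once if the plaster model is knocked over (angle between model's own z axis and vertical above 0.35 rad).
It fails at once if a bystander (model, tape, hammer, screwdriver) is pushed more than 30 mm (distance of any of model, tape, hammer, screwdriver from where it was at the start of the episode above 0.03 m).
It fails at once if the socket is dropped or topples: it falls freely, not held, at over 0.7 m/s (a drop of more than 25 mm) (contact force between socket and the fingers below 0.01 N and linear speed of socket above 0.7 m/s).
It also fails if it takes over 61 s, if anything falls off the work surface, if the arm or the gripper's body presses on something with over 40 N, if the wrist force passes 120 N, or if a joint passes its speed limit or range.

ROBOT

A 6-joint arm with a two-finger parallel gripper is mounted at the origin on the work surface. World frame = base frame: x ahead of the robot, y to its left, z up, the work surface at z = 0. Lengths are in m, angles in rad, forces in N, time in s.
With the tool pointing down it reaches from about 0.35 to 0.775 m from the base axis. Payload 7.3 kg.
Tool frame: the origin (TCP) lies midway between the tips of the shut fingers; the grasp point (between the pads) lies 19 mm behind it; z points along the fingers, y is the line along which they close (so a half turn about z gives the same grasp; the last joint's range is limited). The gripper opens to 92 mm and grips with 3 to 60 N. Pads are 19 mm wide; open, the fingers measure 130 mm over their backs; the gripper's body (75 mm by 190 mm) begins 47 mm behind the grasp point.
Start: joints at [-0.146, 0.342, 1.524, -0, 1.275, -0.146], TCP at [0.525, 0, 0.227] pointing down, gripper open.
Joint ranges: [-2.53, 2.53], [-0.77, 2.02], [0.04, 2.7], [-1, 4.14], [0.28, 2.66], [-3.11, 3.11]. Speed limits (rad/s): [2.57, 2.57, 3.14, 3.14, 3.14, 3.14].

INTERFACE

Orientations are given as [roll, pitch, yaw] about the fixed x, y, z axes, in that order (R = Rz(yaw) Ry(pitch) Rx(roll)).
In Python, from station import env gives the robot as it stands.
- The arm moves only by the shell command python3 -m pendant 'ROWS'. ROWS is JSON, a list of rows, each a list of 3 entries, a list of its own where there are three numbers: the shift along the tool's x, y, z in mm, then the turn, a rotation vector about the tool's x, y, z in degrees, then the gripper command: -1 is shut, 1 is fully open, values between are in proportion. A call has 1 to 8 rows; each row shifts and turns the commanded pose from where the row before left it, along the tool's axes as they then stand; what a row does not reach is not made up. A row lasts 1/12 s, in which the tool goes at most 41.7 mm and 7.16 degrees, less where a joint would pass 70% of its speed; a pose out of reach is approached as far as the arm can. A call with a gripper value outside its range is refused whole. The fingers move at their own pace and stop on an object; the grip force is fixed at half the most. Time passes only in rows, so rows that do not move let the fingers close. It gives the time, the measured TCP pose, the force, the opening and the grip force at its end, in the units of the state.
- env.get_obs(): the state, without advancing time (a new reading comes with each control period).
- env.camera(name): name is "scene" or "side" or "wrist"; returns the picture (400x640x3 uint8, blue, green, red); there is no depth.
- env.camera_model(name): a dict with "camera_matrix" (3x3 intrinsics, pixels), "dist_coeffs" ([k1, k2, p1, p2, k3] as OpenCV has them; the pictures are not rectified), "R" (3x3) and "t" (3): a world point X has camera coordinates R X + t. Camera axes: x right, y down, z forward; pixel columns grow to the right and rows downward; lengths in m; the calibration is good to about 2 mm. A picture is of the moment at which its call begins: read the wrist's pose just before it. camera_model takes no time and is no camera call; for the wrist camera it gives the pose at the moment of the call.
- env.sign_off(): hands the job in; it is judged then, once.
The state is a dict: "t": time; "joint_pos": joint angles; "qd": joint speeds; "joint_torque": joint torques, N m; "tool_pos": TCP position; "eef_rot": TCP orientation; "ft_force": force on the tool from outside, world axes, zero at the start; "torque": the same for the moment, N m; "opening": finger opening in m; "finger_force": force on a finger pad.
Only numpy, scipy, OpenCV 4.12 (cv2) and the standard library are available. Lean on these libraries where they do the work, as an engineer would, in place of code of your own. Each camera call takes 0.05 s, during which the arm holds its last target. There are 200 camera calls.

## Working session

There is one attempt and no reset: what is moved stays moved. The work goes in short steps, Python scripts to look and compute and a shell command to move; the robot and the scene stay as the last step left them, time stands still between calls to the robot, and variables do not carry over. Pictures are saved under pics/ and viewed, at most 10 in all, crops included, and the job is handed in when it is done.

```bash
ls; mkdir -p pics
python3 - <<'E'
from station import env
import cv2,numpy as np
for n in("scene","side"):
    cv2.imwrite(f"pics/{n}0.png",env.camera(n))
    m=env.camera_model(n);print(n,np.round(m["camera_matrix"],1).tolist(),m["dist_coeffs"],np.round(m["R"],3).tolist(),np.round(m["t"],3))
print(env.get_obs())
E
```

```text
pics
scene [[408.9, 0.0, 315.0], [0.0, 408.9, 201.8], [0.0, 0.0, 1.0]] [-0.06395297  0.          0.          0.          0.        ] [[0.208, 0.978, 0.014], [0.72, -0.143, -0.679], [-0.662, 0.151, -0.734]] [-0.02  -0.337  1.77 ]
side [[476.4, 0.0, 320.9], [0.0, 476.4, 198.7], [0.0, 0.0, 1.0]] [-0.09548271  0.          0.          0.          0.        ] [[0.968, -0.252, 0.007], [-0.141, -0.565, -0.813], [0.209, 0.786, -0.582]] [-0.502  0.063  1.521]
{'t': 0.1, 'joint_pos': array([-1.45972055e-01,  3.42686193e-01,  1.52492864e+00,  9.61023412e-06,
        1.27541518e+00, -1.45979764e-01]), 'qd': array([ 5.79341661e-04, -1.77372798e-03, -2.30587873e-03, -1.09540627e-03,
        2.22350496e-04,  2.41718256e-05]), 'joint_torque': array([ 1.49919495e-03, -4.32001984e+01, -2.44694173e+01,  7.19219679e-02,
        5.25739230e-02, -9.79429342e-05]), 'tool_pos': array([5.24628952e-01, 9.44359588e-05, 2.26094771e-01]), 'eef_rot': array([-3.14017193e+00, -2.18172171e-04,  1.57080108e+00]), 'ft_force': array([ 1.16569907,  0.30364789, -0.22427366]), 'torque': array([-0.04780872,  0.00917165,  0.02718278]), 'finger_force': 0.0, 'opening': 0.09168315790970029}
```

View pics/scene0.png

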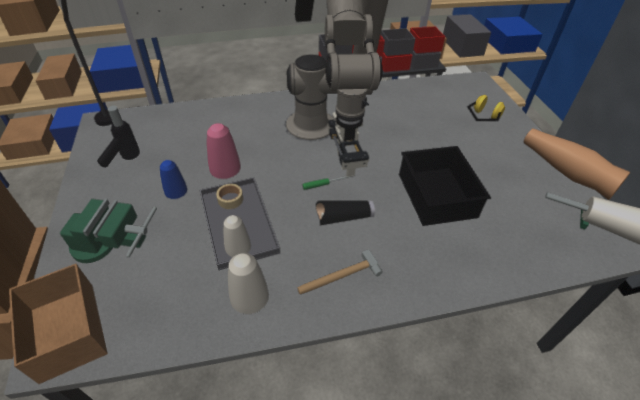

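View pics/side0.png

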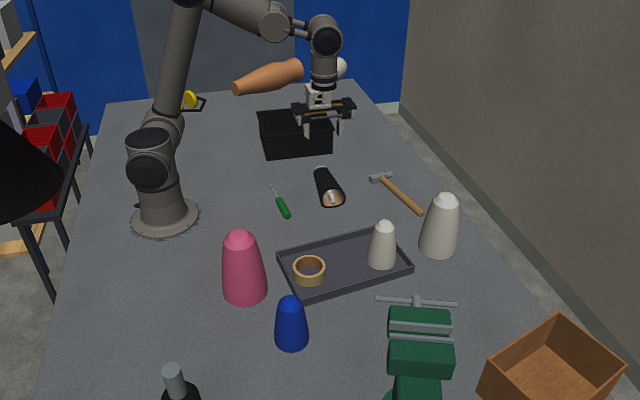

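Scene view: the socket's mouth is at (321,212) and its wrist end at (372,208). The tub is right at (443,183) and the tray left at (238,220), with the tape at the robot's end and the model at the far end. I'll turn these into positions.

```bash
cat > h.py <<'E'
import cv2,numpy as np
from station import env
def ray(m,p):
    K=np.array(m["camera_matrix"]);d=np.array(m["dist_coeffs"]);R=np.array(m["R"]);t=np.array(m["t"])
    q=cv2.undistortPoints(np.array(p,float).reshape(-1,1,2),K,d).reshape(-1,2)
    return -R.T@t,(R.T@np.c_[q,np.ones(len(q))].T).T
def onz(m,p,z):
    C,D=ray(m,p);return C+D*((z-C[2])/D[:,2])[:,None]
E
python3 - <<'E'
from h import *
s=env.camera_model("scene");d=env.camera_model("side");r=lambda a:print(np.round(a,3).tolist())
print("tub rim");r(onz(s,[(401,153),(465,148),(487,185),(420,201)],.11));r(onz(d,[(258,111),(264,158),(332,153)],.11))
print("tray rim");r(onz(s,[(202,187),(257,180),(276,250),(215,264)],.03));r(onz(d,[(276,260),(375,231),(413,264),(300,302)],.03))
print("socket wrist, mouth");r(onz(s,[(373,208)],.026));r(onz(s,[(321,212)],.037));r(onz(d,[(321,170)],.04));r(onz(d,[(333,198)],.037))
print("tape top");r(onz(s,[(230,190)],.043));r(onz(d,[(309,264)],.043))
print("model foot approx");r(onz(s,[(236,250)],.005));r(onz(d,[(382,265)],.005))
# socket contour: dark mask + tan
im=env.camera("wrist");cv2.imwrite("pics/w0.png",im)
E
```

```text
tub rim
[[0.377, 0.258, 0.11], [0.394, 0.505, 0.11], [0.59, 0.491, 0.11], [0.615, 0.236, 0.11]]
[[0.382, 0.485, 0.11], [0.347, 0.111, 0.11], [0.581, 0.087, 0.11]]
tray rim
[[0.33, -0.464, 0.03], [0.333, -0.266, 0.03], [0.657, -0.244, 0.03], [0.673, -0.433, 0.03]]
[[0.309, -0.312, 0.03], [0.619, -0.259, 0.03], [0.673, -0.421, 0.03], [0.339, -0.479, 0.03]]
socket wrist, mouth
[[0.544, 0.109, 0.026]]
[[0.536, -0.073, 0.037]]
[[0.545, 0.097, 0.04]]
[[0.541, -0.073, 0.037]]
tape top
[[0.378, -0.365, 0.043]]
[[0.391, -0.363, 0.043]]
model foot approx
[[0.614, -0.368, 0.005]]
[[0.599, -0.379, 0.005]]
```

View pics/w0.png

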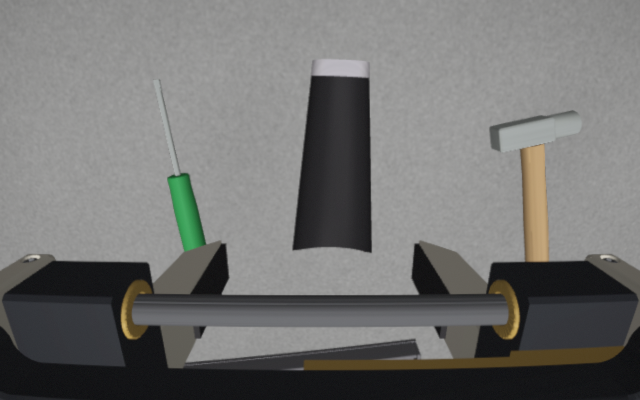

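The wrist view shows the socket with its wrist end at the top, corners (313,62) and (368,62), and its mouth corners at (293,250) and (371,250). The screwdriver is to its left and the hammer to its right, both clear of it. Next: the socket's axis by colour mask, plus a guessed kinematic chain.

Run:
```python
from h import *
m=env.camera_model("wrist");im=cv2.imread("pics/w0.png")
r=lambda a:print(np.round(a,4).tolist())
g=im.max(2)<75
for row in (85,120,160,200,235):
    c=np.where(g[row,250:410])[0]+250; L,R=c.min(),c.max()
    z=.026+.011*(row-62)/188
    P=onz(m,[(L,row),(R,row)],z); print(row,L,R,np.round(P.mean(0),4),round(np.hypot(*(P[0]-P[1])[:2]),4))
r(onz(m,[(340,60),(340,75)],.05)); r(onz(m,[(332,246)],.072))
```

```text
85 311 368 [0.5445 0.0847 0.0273] 0.0548
120 307 369 [0.5434 0.0517 0.0294] 0.0608
160 302 369 [0.5413 0.0123 0.0317] 0.0673
200 298 370 [ 0.5402 -0.0292  0.0341] 0.0744
235 294 370 [ 0.5384 -0.0675  0.0361] 0.0806
[[0.5435, 0.1058, 0.05], [0.5437, 0.0931, 0.05]]
[[0.5372, -0.0634, 0.072]]
```

```bash
python3 -m pendant '[[[0,0,0],[0,0,2.3],1],[[0,0,0],[0,5,0],1],[[0,0,0],[0,5,0],1],[[-11,16,0],[0,0,0],1],[[0,0,35],[0,0,0],1],[[0,0,35],[0,0,0],1],[[0,0,35],[0,0,0],1],[[0,0,0],[0,0,0],1]]'
cat >> h.py <<'E'
from scipy.spatial.transform import Rotation as Ro
def state():
    o=env.get_obs();T=Ro.from_euler("xyz",o["eef_rot"]);print("t",round(o["t"],2),"tcp",np.round(o["tool_pos"],4),"q",np.round(o["joint_pos"],3),"F",np.round(o["ft_force"],1),"open",round(o["opening"],4))
    print("tool xyz cols",np.round(T.as_matrix(),3).tolist());return o,T
def plan(pos,R):
    """shift in tool axes (mm) now, and rotvec (deg, tool axes), to reach a world pose"""
    o,T=state();print("shift now",np.round(T.inv().apply(np.array(pos)-o["tool_pos"])*1000,1),"turn",np.round(np.degrees((T.inv()*R).as_rotvec()),1),"shift after turn",np.round(R.inv().apply(np.array(pos)-o["tool_pos"])*1000,1))
E
python3 - <<'E'
from h import *
o,T=state()
u=T.as_matrix()
plan([.5417,.0253,.0173],T)
cv2.imwrite("pics/w1.png",env.camera("wrist"))
E
```

```text
t: 0.82
tool_pos: [0.537, 0.0082, 0.1153]
eef_rot: [-3.129, -0.177, 1.529]
ft_force: [-2.3, 0.6, -1.1]
opening: 0.0917
finger_force: 0.0
t 0.82 tcp [0.537  0.0082 0.1153] q [-0.23   0.49   1.64   0.196  1.065 -0.29 ] F [-2.3  0.6 -1.1] open 0.0917
tool xyz cols [[0.041, 0.999, -0.005], [0.984, -0.039, 0.176], [0.176, -0.012, -0.984]]
t 0.82 tcp [0.537  0.0082 0.1153] q [-0.23   0.49   1.64   0.196  1.065 -0.29 ] F [-2.3  0.6 -1.1] open 0.0917
tool xyz cols [[0.041, 0.999, -0.005], [0.984, -0.039, 0.176], [0.176, -0.012, -0.984]]
shift now [-0.2  5.2 99.5] turn [0. 0. 0.] shift after turn [-0.2  5.2 99.5]
```

View pics/w1.png

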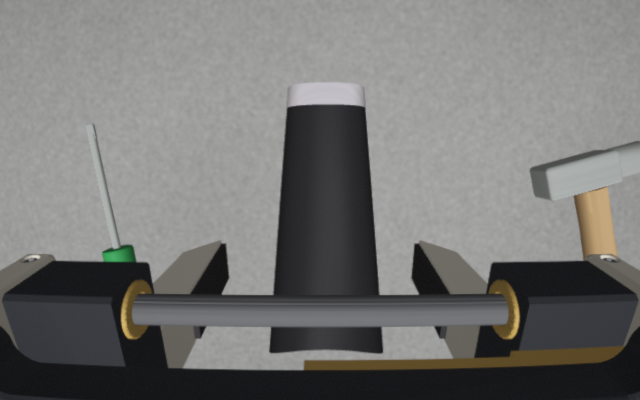

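The socket lies straight between the fingers, with its centre at column 326 against the finger centre at 320. That fits the 5 mm correction. I'll descend and grip.

```bash
python3 -m pendant '[[[0,5,20],[0,0,0],1],[[0,0,20],[0,0,0],1],[[0,0,20],[0,0,0],1],[[0,0,20],[0,0,0],1],[[0,0,19],[0,0,0],1],[[0,0,0],[0,0,0],1],[[0,0,0],[0,0,0],1]]'
python3 -m pendant '[[[0,0,0],[0,0,0],-1],[[0,0,0],[0,0,0],-1],[[0,0,0],[0,0,0],-1],[[0,0,0],[0,0,0],-1],[[0,0,0],[0,0,0],-1],[[0,0,0],[0,0,0],-1],[[0,0,0],[0,0,0],-1],[[0,0,0],[0,0,0],-1]]'
python3 -c "from h import *;state()"
```

```text
t: 1.45
tool_pos: [0.5479, 0.0235, 0.0253]
eef_rot: [3.14, -0.175, 1.531]
ft_force: [0.4, -1.4, 0.4]
opening: 0.0918
finger_force: 0.0
t: 2.12
tool_pos: [0.5459, 0.0239, 0.0249]
eef_rot: [-3.14, -0.175, 1.531]
ft_force: [-5.4, -1.1, 5.3]
opening: 0.0674
finger_force: 29.9
t 2.12 tcp [0.5459 0.0239 0.0249] q [-0.198  0.626  1.704  0.23   0.855 -0.313] F [-5.4 -1.1  5.3] open 0.0674
tool xyz cols [[0.039, 0.999, 0.005], [0.984, -0.04, 0.174], [0.174, -0.002, -0.985]]
```

Grip is about 8 mm higher than planned, so I'll regrip a little lower.

```bash
python3 -m pendant '[[[0,0,0],[0,0,0],0.8],[[0,0,0],[0,0,0],0.8],[[0,-4,6],[0,0,0],0.8],[[0,0,2],[0,0,0],0.8],[[0,0,0],[0,0,0],0.8],[[0,0,0],[0,0,0],0.8]]'
python3 -m pendant '[[[0,0,0],[0,0,0],-1],[[0,0,0],[0,0,0],-1],[[0,0,0],[0,0,0],-1],[[0,0,0],[0,0,0],-1],[[0,0,0],[0,0,0],-1],[[0,0,0],[0,0,0],-1],[[0,0,0],[0,0,0],-1],[[0,0,0],[0,0,0],-1]]'
python3 -m pendant '[[[3.5,0,-20],[0,0,0],-1],[[3.5,0,-20],[0,0,0],-1],[[5.2,0,-30],[0,0,0],-1],[[5.2,0,-30],[0,0,0],-1],[[5.2,0,-30],[0,0,0],-1],[[5.2,0,-30],[0,0,0],-1],[[5.2,0,-30],[0,0,0],-1],[[0,0,0],[0,0,0],-1]]'
python3 - <<'E'
from h import *
cv2.imwrite("pics/s1.png",np.vstack([env.camera("scene")[100:300],env.camera("wrist")]))
state()
E
```

```text
t: 2.62
tool_pos: [0.543, 0.0254, 0.0158]
eef_rot: [-3.141, -0.175, 1.531]
ft_force: [-0.6, -0.8, -0.2]
opening: 0.0825
finger_force: 0.0
t: 3.28
tool_pos: [0.544, 0.0251, 0.0166]
eef_rot: [3.139, -0.174, 1.531]
ft_force: [4.9, -0.3, 3.9]
opening: 0.0674
finger_force: 29.9
t: 3.95
tool_pos: [0.5439, 0.0247, 0.2135]
eef_rot: [3.136, -0.174, 1.532]
ft_force: [0.9, -0.1, -3.6]
opening: 0.0676
finger_force: 29.9
t 4.05 tcp [0.5418 0.0249 0.2082] q [-0.198  0.391  1.517  0.18   1.268 -0.214] F [-0.4  0.1 -4.7] open 0.0673
tool xyz cols [[0.04, 0.999, 0.005], [0.984, -0.04, 0.173], [0.174, -0.002, -0.985]]
```

View pics/s1.png

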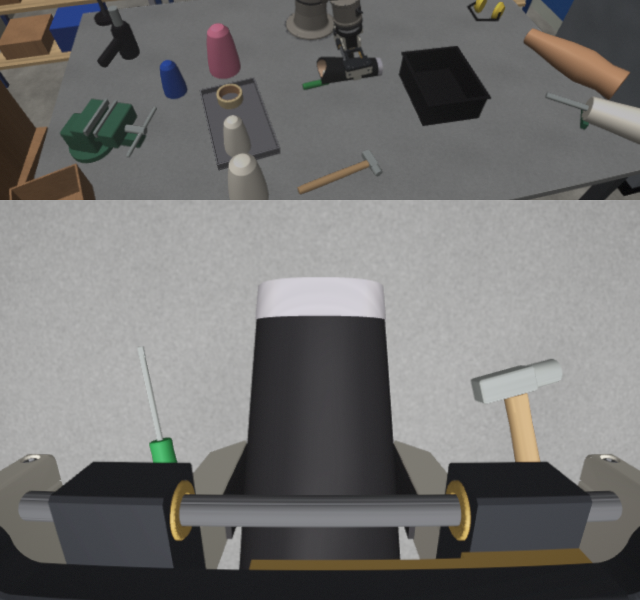

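Socket held level in both views, its wrist disc now at (370,67) in the scene crop. Next: carry it to the tub with the mouth turned toward the robot.

Run:
```python
from h import *
o,T=state()
R=Ro.from_rotvec([0,0,np.radians(-51)])*T
plan([.49,.365,.28],R)
```

```text
t 4.05 tcp [0.5418 0.0249 0.2082] q [-0.198  0.391  1.517  0.18   1.268 -0.214] F [-0.4  0.1 -4.7] open 0.0673
tool xyz cols [[0.04, 0.999, 0.005], [0.984, -0.04, 0.173], [0.174, -0.002, -0.985]]
t 4.05 tcp [0.5418 0.0249 0.2082] q [-0.198  0.391  1.517  0.18   1.268 -0.214] F [-0.4  0.1 -4.7] open 0.0673
tool xyz cols [[0.04, 0.999, 0.005], [0.984, -0.04, 0.173], [0.174, -0.002, -0.985]]
shift now [345.1 -65.5 -11.9] turn [-8.9  0.1 50.2] shift after turn [ 171.7 -303.8  -41.9]
```

```bash
python3 -m pendant '[[[29,-6,-1],[0,0,0],-1],[[29,-6,-1],[0,0,0],-1],[[29,-6,-1],[0,0,0],-1],[[29,-6,-1],[0,0,0],-1],[[29,-6,-1],[0,0,0],-1],[[29,-6,-1],[0,0,0],-1],[[29,-6,-1],[0,0,0],-1],[[29,-6,-1],[0,0,0],-1]]'
python3 -m pendant '[[[29,-5,-1],[0,0,0],-1],[[29,-5,-1],[0,0,0],-1],[[29,-5,-1],[0,0,0],-1],[[26,-5,-1],[0,0,0],-1],[[0,0,0],[0,0,0],-1]]'
python3 -m pendant '[[[0,0,0],[-1.1,0,6.2],-1],[[0,0,0],[-1.1,0,6.2],-1],[[0,0,0],[-1.1,0,6.2],-1],[[0,0,0],[-1.1,0,6.2],-1],[[0,0,0],[-1.1,0,6.2],-1],[[0,0,0],[-1.1,0,6.2],-1],[[0,0,0],[-1.1,0,6.2],-1],[[0,0,0],[-1.1,0,6.2],-1]]'
python3 - <<'E'
from h import *
o,T=state()
p=np.radians(37);c,s=np.cos(p),np.sin(p)
R=Ro.from_matrix(np.array([[0,0,1],[s,-c,0],[c,s,0]]).T)
plan([.519,.391,.25],R)
E
```

```text
t: 4.72
tool_pos: [0.5019, 0.2544, 0.2538]
eef_rot: [-3.134, -0.172, 1.53]
ft_force: [0.7, -0.1, -4.0]
opening: 0.0671
finger_force: 29.9
t: 5.13
tool_pos: [0.486, 0.3687, 0.278]
eef_rot: [-3.136, -0.174, 1.534]
ft_force: [-0.7, -1.2, -3.2]
opening: 0.0675
finger_force: 29.9
t: 5.8
tool_pos: [0.4872, 0.3636, 0.2768]
eef_rot: [3.141, -0.167, 0.646]
ft_force: [-0.1, 0.1, -3.7]
opening: 0.0673
finger_force: 29.9
t 5.8 tcp [0.4872 0.3636 0.2768] q [0.503 0.368 1.359 0.025 1.249 1.422] F [-0.1  0.1 -3.7] open 0.0673
tool xyz cols [[0.787, 0.602, 0.133], [0.594, -0.798, 0.1], [0.167, 0.0, -0.986]]
t 5.8 tcp [0.4872 0.3636 0.2768] q [0.503 0.368 1.359 0.025 1.249 1.422] F [-0.1  0.1 -3.7] open 0.0673
tool xyz cols [[0.787, 0.602, 0.133], [0.594, -0.798, 0.1], [0.167, 0.0, -0.986]]
shift now [36.8 -2.7 33.4] turn [-0.  80.4  0. ] shift after turn [-26.8  -2.7  41.9]
```

```bash
python3 -m pendant '[[[20,-1,3],[0,0,0],-1],[[16,-1,8],[0,0,0],-1],[[0,0,0],[0,5,0],-1],[[0,0,0],[0,5,0],-1],[[0,0,0],[0,5,0],-1],[[0,0,0],[0,5,0],-1],[[0,0,0],[0,5,0],-1],[[0,0,0],[0,5,0],-1]]'
python3 -m pendant '[[[0,0,0],[0,5,0],-1],[[0,0,0],[0,5,0],-1],[[0,0,0],[0,5,0],-1],[[0,0,0],[0,5,0],-1],[[0,0,0],[0,5,0],-1],[[0,0,0],[0,5,0],-1],[[0,0,0],[0,5,0],-1],[[0,0,0],[0,5,0],-1]]'
python3 -m pendant '[[[0,0,0],[0,5,0],-1],[[0,0,0],[0,5,0],-1],[[0,0,0],[0,0,0],-1],[[0,0,0],[0,0,0],-1],[[0,0,0],[0,0,0],-1],[[0,0,0],[0,0,0],-1],[[0,0,0],[0,0,0],-1],[[0,0,0],[0,0,0],-1]]'
python3 - <<'E'
from h import *
state()
s=env.camera("scene")[80:280,300:620];d=env.camera("side")[30:230,200:520]
cv2.imwrite("pics/p1.png",cv2.resize(np.hstack([s,d]),(800,250)))
E
```

```text
t: 6.47
tool_pos: [0.5152, 0.3875, 0.2721]
eef_rot: [3.14, -0.695, 0.651]
ft_force: [-0.3, 0.8, -3.5]
opening: 0.0673
finger_force: 29.8
t: 7.13
tool_pos: [0.5099, 0.3927, 0.2788]
eef_rot: [-3.043, -0.986, 0.64]
ft_force: [-0.7, 0.3, -3.2]
opening: 0.0674
finger_force: 29.8
t: 7.8
tool_pos: [0.5067, 0.3989, 0.2805]
eef_rot: [-3.005, -1.063, 0.621]
ft_force: [0.1, -0.1, -2.8]
opening: 0.0672
finger_force: 29.8
t 7.8 tcp [0.5067 0.3989 0.2805] q [ 0.375  0.21   2.078  2.023  0.391 -0.61 ] F [ 0.1 -0.1 -2.8] open 0.0672
tool xyz cols [[0.395, 0.673, 0.625], [0.283, -0.736, 0.615], [0.874, -0.066, -0.482]]
```

View pics/p1.png

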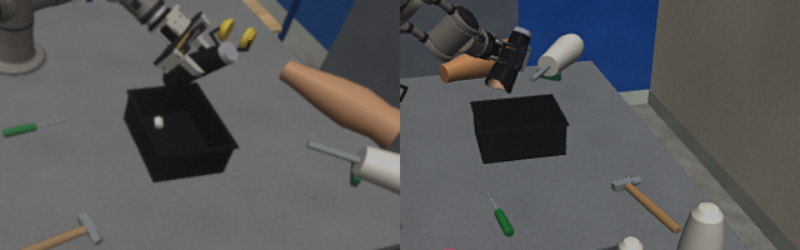

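One lump shows in the tub at (158,122) of the crop. The arm slowed near its wrist singularity at about 60° of tilt, with the forearm roll flipping over. I'll carry on tilting toward the target in steps.

```bash
cat >> h.py <<'E'
def pourR(az,el=0):
    c,s=np.cos(np.radians(az)),np.sin(np.radians(az))
    return Ro.from_matrix(np.array([[0,0,1],[s,-c,0],[c,s,0]]).T)*Ro.from_rotvec([0,np.radians(el),0])
E
python3 -c "
from h import *
plan([.519,.391,.28],pourR(37))"
```

```text
t 7.9 tcp [0.5067 0.3989 0.2805] q [ 0.375  0.21   2.078  2.024  0.391 -0.611] F [ 0.3 -1.1 -2.5] open 0.0673
tool xyz cols [[0.395, 0.673, 0.625], [0.283, -0.737, 0.615], [0.874, -0.066, -0.481]]
shift now [ 2.2 14.1  3.1] turn [-6.3 29.  -2.4] shift after turn [-0.5 13.7  5.1]
```

```bash
python3 -m pendant '[[[0,2,0],[-0.8,3.6,-0.3],-1],[[0,2,0],[-0.8,3.6,-0.3],-1],[[0,2,0],[-0.8,3.6,-0.3],-1],[[0,2,0],[-0.8,3.6,-0.3],-1],[[0,2,0],[-0.8,3.6,-0.3],-1],[[0,2,0],[-0.8,3.6,-0.3],-1],[[0,2,0],[-0.8,3.6,-0.3],-1],[[0,0,0],[-0.8,3.6,-0.3],-1]]'
python3 - <<'E'
from h import *
plan([.519,.391,.28],pourR(37))
E
```

```text
t: 8.57
tool_pos: [0.5143, 0.3901, 0.2799]
eef_rot: [-2.983, -1.544, 0.495]
ft_force: [0.2, -0.3, -1.7]
opening: 0.0673
finger_force: 29.8
t 8.57 tcp [0.5143 0.3901 0.2799] q [ 0.409  0.512  2.322  2.884  1.246 -1.489] F [ 0.2 -0.3 -1.7] open 0.0673
tool xyz cols [[0.024, 0.608, 0.794], [0.013, -0.794, 0.608], [1.0, -0.004, -0.027]]
shift now [0.2 2.1 4.2] turn [-0.4  1.5 -0.2] shift after turn [0.1 2.1 4.3]
```

```bash
python3 -m pendant '[[[0,0,0],[0,5,0],-1],[[0,0,0],[0,5,0],-1],[[0,0,0],[0,5,0],-1],[[-12,0,0],[0,0,0],-1],[[12,0,0],[0,0,0],-1],[[-12,0,0],[0,0,0],-1],[[12,0,0],[0,0,0],-1],[[0,0,0],[0,0,0],-1]]'
python3 - <<'E'
from h import *
state()
s=env.camera("scene")[80:280,330:530];d=env.camera("side")[30:230,200:400]
cv2.imwrite("pics/p2.png",cv2.resize(np.hstack([s,d]),(800,400)))
o=[env.get_obs()["ft_force"][2]]
for _ in range(6): env.camera("side");o.append(env.get_obs()["ft_force"][2])
print(np.round(o,2),np.mean(o))
E
```

```text
t: 9.23
tool_pos: [0.5142, 0.3908, 0.2797]
eef_rot: [-0.024, -1.338, -2.463]
ft_force: [0.4, -0.1, -1.5]
opening: 0.0675
finger_force: 29.8
t 9.23 tcp [0.5142 0.3908 0.2797] q [ 0.417  0.765  2.315  2.907  1.743 -1.55 ] F [ 0.4 -0.1 -1.5] open 0.0675
tool xyz cols [[-0.179, 0.61, 0.772], [-0.145, -0.793, 0.592], [0.973, -0.005, 0.23]]
[-2.61 -2.31 -2.59 -2.39 -2.15 -2.41 -2.22] -2.381266730689872
```

View pics/p2.png

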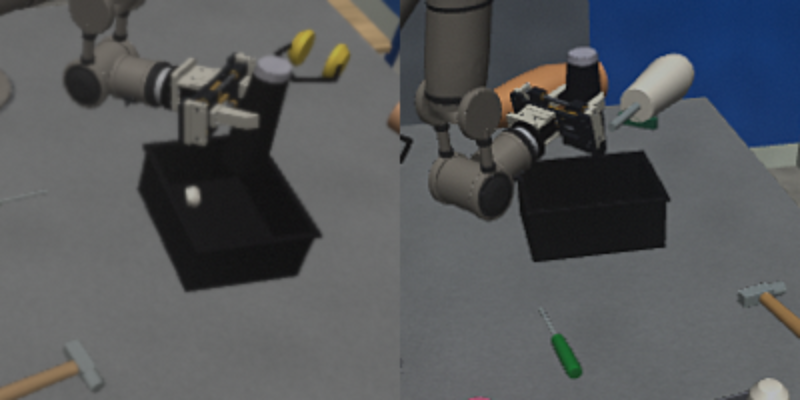

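```bash
python3 -m pendant '[[[0,0,0],[0,-6,0],-1],[[0,0,0],[0,-6,0],-1],[[0,0,0],[0,-6,0],-1],[[0,0,0],[0,-6,0],-1],[[25,0,0],[0,0,0],-1],[[25,0,0],[0,0,0],-1],[[25,0,0],[0,0,0],-1],[[0,0,0],[0,0,0],-1]]'
python3 - <<'E'
from h import *
plan([.5,.37,.35],pourR(37,-10))
s=env.camera("scene");d=env.camera("side")
for n,im in(("scene",s),("side",d)):
    h=cv2.cvtColor(im,cv2.COLOR_BGR2HSV)
    # pink
    k=cv2.inRange(h,(160,80,60),(179,255,255));k=k if n=="side" else k
    c=max(cv2.findContours(k,0,2)[0],key=cv2.contourArea);x,y,w,hh=cv2.boundingRect(c);print(n,"pink",x,y,w,hh,np.round(onz(env.camera_model(n),[(x+w/2,y+hh-8)],0.0),3))
    if n=="scene":
        g=cv2.inRange(h,(0,0,110),(179,60,255))[130:230,395:490]
        print([(cv2.boundingRect(q),cv2.contourArea(q)) for q in cv2.findContours(g,0,2)[0] if cv2.contourArea(q)>2])
        cv2.imwrite("pics/p3.png",cv2.resize(s[120:230,390:500],(600,600)))
E
```

```text
t: 10.3
tool_pos: [0.5238, 0.3984, 0.3607]
eef_rot: [-3.112, -1.445, 0.628]
ft_force: [0.2, 0.1, -1.2]
opening: 0.0674
finger_force: 29.8
t 10.3 tcp [0.5238 0.3984 0.3607] q [ 0.418  0.233  2.183  2.787  0.747 -1.332] F [ 0.2  0.1 -1.2] open 0.0674
tool xyz cols [[0.102, 0.611, 0.785], [0.074, -0.791, 0.607], [0.992, -0.004, -0.126]]
shift now [-15.1   8.  -34.6] turn [-0.7 -2.8 -0.1] shift after turn [-16.8   8.4 -33.7]
scene pink 207 124 33 54 [[ 0.221 -0.386  0.   ]]
[((38, 95, 13, 5), 15.0), ((21, 95, 5, 3), 3.0), ((51, 94, 4, 3), 4.0), ((55, 92, 25, 8), 95.0), ((0, 90, 13, 10), 22.5), ((12, 89, 12, 11), 32.0), ((20, 88, 5, 6), 5.0), ((8, 88, 3, 6), 2.5), ((0, 81, 7, 9), 16.0), ((6, 80, 3, 3), 3.0), ((86, 78, 9, 12), 24.5), ((9, 76, 3, 3), 3.0), ((3, 74, 5, 4), 4.5), ((28, 43, 7, 9), 37.5), ((0, 25, 6, 8), 11.5), ((73, 18, 8, 5), 4.5), ((67, 10, 10, 11), 11.5), ((0, 9, 28, 14), 154.5), ((70, 1, 25, 28), 263.0)]
side pink 222 229 46 78 [[ 0.207 -0.408  0.   ]]
```

View pics/p3.png

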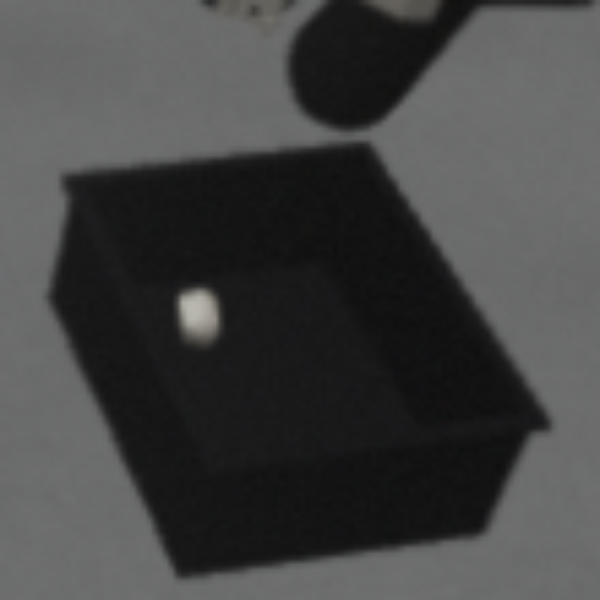

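Only one lump shows, at about (200,318) in the crop. The near part of the tub floor is hidden behind its front wall. I'll weigh what is held and look into the tub with the wrist camera.

Run:
```python
from h import *
o=[]
for _ in range(10): im=env.camera("wrist");o.append(env.get_obs()["ft_force"])
print(np.mean(o,0),np.std(o,0))
cv2.imwrite("pics/w2.png",im)
# project tub corners into wrist camera and into scene to know visibility
m=env.camera_model("scene");C=-np.array(m["R"]).T@m["t"];print("scene cam",C)
p=np.array([.60,.36,.11]);d=p-C;print("floor seen beyond x=",(C+d*((.006-C[2])/d[2])))
g=im.max(2)
print(im.shape)
m=env.camera_model("wrist");P=np.array([[x,y,z] for x in(.385,.605) for y in(.245,.5) for z in(.006,.11)])
R=np.array(m["R"]);c=P@R.T+m["t"];print(np.round(c,2).tolist());print(np.round((c@np.array(m["camera_matrix"]).T)[:,:2]/c[:,2:]).tolist())
```

```text
[ 0.20828432  0.04696001 -2.52478073] [0.17921963 0.43286276 0.72807387]
scene cam [ 1.41908663 -0.29520933  1.07047522]
floor seen beyond x= [0.51130952 0.43094589 0.006     ]
(400, 640, 3)
[[0.04, 0.43, 0.14], [0.04, 0.34, 0.1], [-0.16, 0.37, 0.28], [-0.16, 0.27, 0.24], [0.17, 0.36, 0.3], [0.17, 0.26, 0.25], [-0.03, 0.29, 0.44], [-0.03, 0.2, 0.39]]
[[417.0, 1290.0], [461.0, 1452.0], [113.0, 660.0], [73.0, 606.0], [526.0, 624.0], [562.0, 567.0], [296.0, 434.0], [293.0, 375.0]]
```

Run:
```python
from h import *
o,T=state();m=env.camera_model("wrist");Rc=np.array(m["R"]).T;C=-Rc@m["t"]
Ct=T.inv().apply(C-o["tool_pos"]);Rt=T.inv().as_matrix()@Rc;print("cam in tool",np.round(Ct,3),np.round(Rt[:,2],2))
K=np.array(m["camera_matrix"])
P=np.array([[x,y,.006] for x in(.39,.5,.6) for y in(.25,.37,.495)])
for pos,el in (([.45,.33,.40],-28),([.40,.30,.40],-28),([.40,.30,.45],-35)):
  for roll in(0,180):
    R=pourR(37,el)*Ro.from_euler("z",roll,degrees=True)
    c=(P-(np.array(pos)+R.apply(Ct)))@(R.as_matrix()@Rt); print(pos,el,roll,np.round((c@K.T)[:,:2]/c[:,2:]).astype(int).tolist())
```

```text
t 10.9 tcp [0.5232 0.3978 0.3528] q [ 0.418  0.241  2.189  2.788  0.749 -1.334] F [ 0.2  0.7 -1.8] open 0.0672
tool xyz cols [[0.113, 0.611, 0.784], [0.079, -0.792, 0.606], [0.99, -0.006, -0.138]]
cam in tool [ 0.082  0.    -0.157] [-0.3   0.    0.95]
[0.45, 0.33, 0.4] -28 0 [[345, 543], [264, 461], [198, 394], [394, 446], [318, 384], [254, 332], [428, 378], [357, 329], [295, 287]]
[0.45, 0.33, 0.4] -28 180 [[252, -680], [427, -379], [520, -218], [178, -337], [321, -199], [413, -109], [145, -188], [265, -105], [351, -45]]
[0.4, 0.3, 0.4] -28 0 [[348, 476], [273, 408], [211, 352], [392, 395], [322, 343], [262, 298], [424, 338], [358, 296], [300, 259]]
[0.4, 0.3, 0.4] -28 180 [[260, -422], [397, -247], [482, -140], [198, -221], [315, -126], [396, -61], [166, -118], [267, -57], [343, -11]]
[0.4, 0.3, 0.45] -35 0 [[343, 433], [279, 377], [222, 327], [383, 366], [322, 320], [267, 278], [413, 315], [355, 276], [301, 240]]
[0.4, 0.3, 0.45] -35 180 [[274, -331], [383, -201], [459, -112], [218, -180], [315, -100], [388, -41], [187, -93], [273, -37], [341, 6]]
```

The mouth was fully down and shaken, so the socket should be empty. I'll check both tub and socket once the gripper is free. Next: roll the socket mouth up.

```bash
python3 -m pendant '[[[0,0,0],[0,0,7],-1],[[0,0,0],[0,0,7],-1],[[0,0,0],[0,0,7],-1],[[0,0,0],[0,0,7],-1],[[0,0,0],[0,0,7],-1],[[0,0,0],[0,0,7],-1],[[0,0,0],[0,0,7],-1],[[0,0,0],[0,0,7],-1]]'
python3 -m pendant '[[[0,0,0],[0,0,7],-1],[[0,0,0],[0,0,7],-1],[[0,0,0],[0,0,7],-1],[[0,0,0],[0,0,7],-1],[[0,0,0],[0,0,7],-1],[[0,0,0],[0,0,7],-1],[[0,0,0],[0,0,7],-1],[[0,0,0],[0,0,7],-1]]'
python3 -m pendant '[[[0,0,0],[0,0,7],-1],[[0,0,0],[0,0,7],-1],[[0,0,0],[0,0,7],-1],[[0,0,0],[0,0,7],-1],[[0,0,0],[0,0,7],-1],[[0,0,0],[0,0,7],-1],[[0,0,0],[0,0,7],-1],[[0,0,0],[0,0,7],-1]]'
python3 - <<'E'
from h import *
plan([.5,.37,.35],pourR(37,-10)*Ro.from_euler("z",180,degrees=True))
s=env.camera("scene");cv2.imwrite("pics/s3.png",s)
E
```

```text
t: 11.57
tool_pos: [0.5232, 0.3978, 0.3533]
eef_rot: [-1.735, -0.575, -0.823]
ft_force: [0.2, 0.2, -2.8]
opening: 0.0677
finger_force: 29.8
t: 12.23
tool_pos: [0.5232, 0.3978, 0.3533]
eef_rot: [-1.72, 0.392, -0.97]
ft_force: [0.1, 0.4, -2.2]
opening: 0.0674
finger_force: 29.9
t: 12.9
tool_pos: [0.5232, 0.3978, 0.3533]
eef_rot: [-2.185, 1.331, -1.513]
ft_force: [-0.9, -0.2, -2.5]
opening: 0.0673
finger_force: 30.0
t 12.9 tcp [0.5232 0.3978 0.3533] q [0.418 0.241 2.189 2.788 0.749 1.604] F [-0.9 -0.2 -2.5] open 0.0673
tool xyz cols [[0.014, -0.621, 0.784], [-0.237, 0.759, 0.606], [-0.971, -0.194, -0.137]]
shift now [  9.5  -6.1 -34.6] turn [ 0.5  2.2 11.4] shift after turn [  9.3  -8.2 -34.1]
```

```bash
python3 -m pendant '[[[0,0,0],[0,1,6],-1],[[0,0,0],[0,1,5],-1],[[0,-35,0],[3,0,0.5],-1],[[0,-35,0],[3,0,0.5],-1],[[0,-35,0],[3,0,0.5],-1],[[0,-35,0],[3,0,0.5],-1],[[0,-35,0],[3,0,0.5],-1],[[0,-35,0],[3,0,0.5],-1]]'
python3 -m pendant '[[[0,-35,0],[3,0,0.5],-1],[[0,-35,0],[3,0,0.5],-1],[[0,-35,0],[3,0,0.5],-1],[[0,-35,0],[3,0,0.5],-1],[[0,-35,0],[3,0,0.5],-1],[[0,-35,0],[3,0,0.5],-1],[[0,-35,0],[3,0,0.5],-1],[[0,-35,0],[3,0,0.5],-1]]'
python3 -c "
from h import *
plan([.497,-.355,.35],pourR(-42,-10)*Ro.from_euler('z',180,degrees=True))"
```

```text
t: 13.62
tool_pos: [0.6285, 0.2152, 0.3561]
eef_rot: [-3.043, 1.402, -2.708]
ft_force: [1.0, -0.6, -2.6]
opening: 0.0676
finger_force: 30.0
t: 14.28
tool_pos: [0.6699, -0.0597, 0.3599]
eef_rot: [-3.04, 1.408, -3.13]
ft_force: [1.0, 0.2, -3.5]
opening: 0.0672
finger_force: 30.0
t 14.28 tcp [ 0.6699 -0.0597  0.3599] q [-0.301  0.236  2.132  2.799  0.66   1.794] F [ 1.   0.2 -3.5] open 0.0672
tool xyz cols [[-0.162, 0.089, 0.983], [-0.002, 0.996, -0.09], [-0.987, -0.016, -0.161]]
shift now [  38.3 -309.2 -141.7] turn [36.2  1.   7.1] shift after turn [  -2.3 -335.1   69.7]
```

```bash
python3 -m pendant '[[[0,-35,0],[3,0,0.6],-1],[[0,-35,0],[3,0,0.6],-1],[[0,-35,0],[3,0,0.6],-1],[[0,-35,0],[3,0,0.6],-1],[[0,-35,0],[3,0,0.6],-1],[[0,-35,0],[3,0,0.6],-1],[[0,-35,0],[3,0,0.6],-1],[[0,-35,0],[3,0,0.6],-1]]'
python3 -m pendant '[[[0,-20,0],[3,0,0.6],-1],[[0,0,0],[3,0,0.6],-1],[[0,0,0],[3,0,0.6],-1],[[0,0,0],[3,0,0.6],-1],[[0,0,0],[0,0,0],-1]]'
python3 - <<'E'
from h import *
a=np.radians(-46);u=np.array([np.cos(a),np.sin(a),0])
R=pourR(-46,-10)*Ro.from_euler('z',180,degrees=True)
pos=np.array([.497,-.355,0])+.0187*u;pos[2]=.2
plan(pos,R)
s=env.camera("scene");d=env.camera("side")
cv2.imwrite("pics/s4.png",np.hstack([s[60:340,130:470],d[60:340,180:520]]))
E
```

```text
t: 14.95
tool_pos: [0.5941, -0.3272, 0.3617]
eef_rot: [-3.139, 1.411, 2.629]
ft_force: [0.7, 0.7, -2.5]
opening: 0.0674
finger_force: 30.0
t: 15.37
tool_pos: [0.5853, -0.3424, 0.3614]
eef_rot: [3.083, 1.409, 2.355]
ft_force: [0.5, -0.1, -2.7]
opening: 0.0671
finger_force: 30.0
t 15.37 tcp [ 0.5853 -0.3424  0.3614] q [-0.569  0.259  2.089  3.408  0.631  1.389] F [ 0.5 -0.1 -2.7] open 0.0671
tool xyz cols [[-0.114, 0.666, 0.737], [0.114, 0.746, -0.656], [-0.987, 0.009, -0.161]]
shift now [164.9 -71.1 -12.4] turn [4.3 0.7 0.2] shift after turn [164.8 -72.3  -5. ]
```

View pics/s4.png

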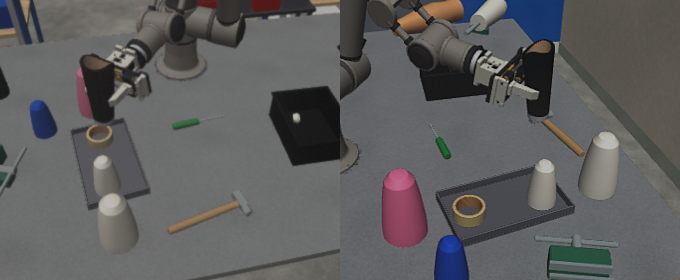

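Socket upright in the grip at about (98,88) in the scene crop, above and beside the tape. I'll shift sideways, then lower.

```bash
python3 -m pendant '[[[0,-24,0],[4.3,0.7,0.2],-1],[[0,-24,0],[0,0,0],-1],[[0,-24,-5],[0,0,0],-1],[[33,0,0],[0,0,0],-1],[[33,0,0],[0,0,0],-1],[[33,0,0],[0,0,0],-1],[[33,0,0],[0,0,0],-1],[[33,0,0],[0,0,0],-1]]'
python3 - <<'E'
from h import *
a=np.radians(-46);u=np.array([np.cos(a),np.sin(a),0])
R=pourR(-46,-10)*Ro.from_euler('z',180,degrees=True)
pos=np.array([.497,-.355,0])+.0187*u;pos[2]=.15
for n in("scene","side"):cv2.imwrite(f"pics/{n}5.png",env.camera(n))
plan(pos,R)
s,d=cv2.imread("pics/scene5.png"),cv2.imread("pics/side5.png")
cv2.imwrite("pics/s5.png",cv2.resize(np.hstack([s[120:300,150:350],d[160:340,240:440]]),(800,360)))
E
```

```text
t: 16.13
tool_pos: [0.5116, -0.3698, 0.1995]
eef_rot: [3.126, 1.399, 2.328]
ft_force: [-0.6, -1.1, -2.9]
opening: 0.0671
finger_force: 30.0
t 16.23 tcp [ 0.5103 -0.369   0.1901] q [-0.696  0.629  2.339  3.25   1.207  1.552] F [ 0.7  0.2 -3. ] open 0.0675
tool xyz cols [[-0.132, 0.717, 0.685], [0.136, 0.697, -0.704], [-0.982, 0.001, -0.19]]
shift now [39.5  0.1  7. ] turn [ 0.2 -0.9  0. ] shift after turn [39.6  0.1  6.3]
```

View pics/s5.png

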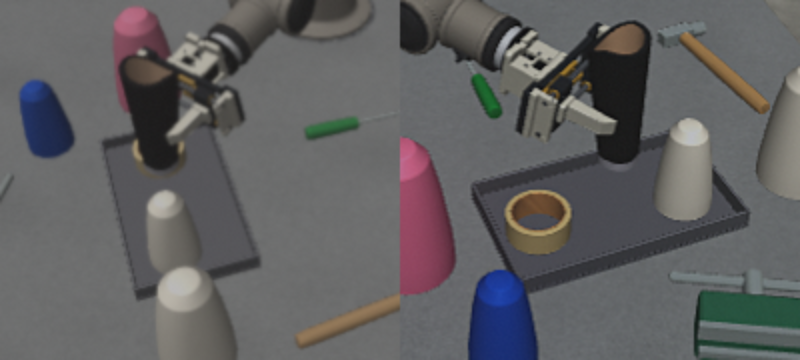

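Run:
```python
from h import *
def tri(a,b):
    C1,D1=ray(env.camera_model("scene"),[a]);C2,D2=ray(env.camera_model("side"),[b])
    A=np.c_[D1[0],-D2[0]];k=np.linalg.lstsq(A,C2-C1,rcond=None)[0];p=C1+k[0]*D1[0];q=C2+k[1]*D2[0];return (p+q)/2,np.linalg.norm(p-q)
w=tri((230,202),(350,241));m=tri((224,155),(351,179));print(w,m)
d=m[0]-w[0];print("len",np.linalg.norm(d),"tilt deg x,y",np.degrees(d[:2]/d[2]))
```

```text
(array([ 0.50108961, -0.3665921 ,  0.10795043]), np.float64(0.006170033487356689)) (array([ 0.49819874, -0.35688603,  0.30078307]), np.float64(0.006211637379388685))
len 0.1930984024194931 tilt deg x,y [-0.85895513  2.88393699]
```

```bash
python3 -m pendant '[[[20,0,4],[0,-0.9,0],-1],[[20,0,4],[0,0,0],-1],[[20,0,4],[0,0,0],-1],[[12,0,2],[0,0,0],-1],[[8,0,1],[0,0,0],-1],[[0,0,0],[0,0,0],-1],[[0,0,0],[0,0,0],-1]]'
python3 -c "
from h import *
o,T=state()"
python3 -m pendant '[[[4,0,1],[0,0,0],-1],[[2,0,0],[0,0,0],-1],[[2,0,0],[0,0,0],-1],[[0,0,0],[0,0,0],-1]]'
```

```text
t: 16.82
tool_pos: [0.5135, -0.3719, 0.1204]
eef_rot: [3.128, 1.416, 2.327]
ft_force: [-0.2, 0.7, -1.1]
opening: 0.0672
finger_force: 30.0
t 16.82 tcp [ 0.5135 -0.3719  0.1204] q [-0.695  0.88   2.324  3.246  1.478  1.579] F [-0.2  0.7 -1.1] open 0.0672
tool xyz cols [[-0.106, 0.718, 0.688], [0.112, 0.696, -0.709], [-0.988, 0.002, -0.154]]
t: 17.15
tool_pos: [0.5128, -0.3711, 0.1105]
eef_rot: [3.132, 1.413, 2.331]
ft_force: [-0.7, 0.0, -2.9]
opening: 0.0674
finger_force: 30.0
```

```bash
python3 -m pendant '[[[4,0,1],[0,0,0],-1],[[4,0,0],[0,0,0],-1],[[4,0,1],[0,0,0],-1],[[2,0,0],[0,0,0],-1],[[0,0,0],[0,0,0],-1],[[0,0,0],[0,0,0],-1]]'
python3 -m pendant '[[[2,0,0],[0,0,0],-1],[[1,0,0],[0,0,0],-1],[[0,0,0],[0,0,0],-1],[[0,0,0],[0,0,0],-1]]'
python3 -m pendant '[[[1,0,0],[0,0,0],-1],[[1,0,0],[0,0,0],-1],[[0,0,0],[0,0,0],-1],[[0,0,0],[0,0,0],-1]]'
```

```text
t: 17.65
tool_pos: [0.5125, -0.371, 0.0958]
eef_rot: [3.134, 1.412, 2.332]
ft_force: [-0.3, 0.0, -2.6]
opening: 0.0675
finger_force: 30.0
t: 17.98
tool_pos: [0.5122, -0.3707, 0.0932]
eef_rot: [3.133, 1.413, 2.332]
ft_force: [-0.4, 0.3, -1.9]
opening: 0.0671
finger_force: 30.0
t: 18.32
tool_pos: [0.512, -0.3704, 0.0912]
eef_rot: [3.133, 1.413, 2.332]
ft_force: [-1.1, 0.5, -2.0]
opening: 0.0672
finger_force: 30.0
```

```bash
python3 -m pendant '[[[1,0,0],[0,0,0],-1],[[1,0,0],[0,0,0],-1],[[0,0,0],[0,0,0],-1],[[0,0,0],[0,0,0],-1]]'
python3 -m pendant '[[[1,0,0],[0,0,0],-1],[[0,0,0],[0,0,0],-1],[[0,0,0],[0,0,0],-1]]'
python3 - <<'E'
from h import *
s=env.camera("scene");d=env.camera("side")
o=[]
for _ in range(5): env.camera("side");o.append(env.get_obs()["ft_force"])
print(np.mean(o,0));state()
cv2.imwrite("pics/s6.png",cv2.resize(np.hstack([s[140:240,180:290],d[170:270,290:400]]),(800,364)))
E
```

```text
t: 18.65
tool_pos: [0.5118, -0.3702, 0.0892]
eef_rot: [3.133, 1.413, 2.331]
ft_force: [0.4, -0.9, -2.6]
opening: 0.0676
finger_force: 30.0
t: 18.9
tool_pos: [0.5117, -0.3701, 0.0883]
eef_rot: [3.133, 1.413, 2.332]
ft_force: [-0.3, -0.1, -3.1]
opening: 0.068
finger_force: 30.0
[ 0.27956431  0.23511596 -2.24017541]
t 19.25 tcp [ 0.5117 -0.3701  0.0884] q [-0.694  0.974  2.313  3.248  1.558  1.588] F [-0.  -0.1 -1.9] open 0.0674
tool xyz cols [[-0.108, 0.718, 0.687], [0.114, 0.696, -0.709], [-0.988, 0.001, -0.157]]
```

View pics/s6.png

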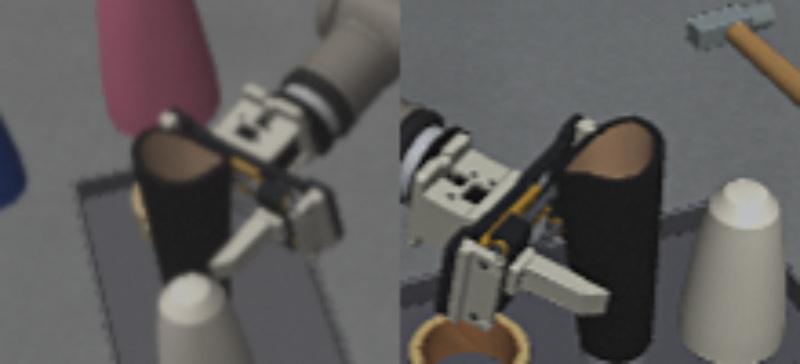

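That was one view over the limit of ten, so I'll view no more pictures and work from numbers. Now the last millimetres down, until contact.

```bash
python3 -m pendant '[[[1,0,0],[0,0,0],-1],[[0,0,0],[0,0,0],-1],[[0,0,0],[0,0,0],-1]]'
python3 -m pendant '[[[1,0,0],[0,0,0],-1],[[0,0,0],[0,0,0],-1],[[0,0,0],[0,0,0],-1]]'
python3 -m pendant '[[[1,0,0],[0,0,0],-1],[[0,0,0],[0,0,0],-1],[[0,0,0],[0,0,0],-1]]'
```

```text
t: 19.5
tool_pos: [0.5116, -0.37, 0.0872]
eef_rot: [3.133, 1.413, 2.332]
ft_force: [-0.2, -0.7, -2.7]
opening: 0.0673
finger_force: 30.0
t: 19.75
tool_pos: [0.5116, -0.37, 0.0866]
eef_rot: [3.133, 1.414, 2.331]
ft_force: [0.4, 0.4, -0.6]
opening: 0.0674
finger_force: 29.9
t: 20.0
tool_pos: [0.5117, -0.3701, 0.0865]
eef_rot: [3.132, 1.416, 2.331]
ft_force: [0.9, -0.7, 4.2]
opening: 0.0675
finger_force: 29.7
```

Contact at the expected height, with Fz at +4 N. Release gradually, then retreat along the tool axis.

```bash
python3 -m pendant '[[[0,0,0],[0,0,0],0.5],[[0,0,0],[0,0,0],0.55],[[0,0,0],[0,0,0],0.6],[[0,0,0],[0,0,0],0.7],[[0,0,0],[0,0,0],0.8],[[0,0,0],[0,0,0],0.9],[[0,0,0],[0,0,0],1],[[0,0,0],[0,0,0],1]]'
python3 -c "
from h import *
for n in('scene','side'):cv2.imwrite(f'pics/{n}7.png',env.camera(n))
"
python3 -m pendant '[[[0,0,-5],[0,0,0],1],[[0,0,-10],[0,0,0],1],[[0,0,-15],[0,0,0],1],[[0,0,-15],[0,0,0],1],[[0,0,-15],[0,0,0],1],[[0,0,-15],[0,0,0],1],[[0,0,-15],[0,0,0],1],[[0,0,0],[0,0,0],1]]'
python3 - <<'E'
from h import *
state()
for n in('scene','side'):
    im=env.camera(n);cv2.imwrite(f'pics/{n}8.png',im)
    b=cv2.imread(f'pics/{n}7.png');R=(slice(130,260),slice(190,280)) if n=='scene' else (slice(160,300),slice(310,390))
    # dark socket column: row-wise centre of dark pixels
    for row in ((165,175,185,195) if n=='scene' else (200,212,224,236,246)):
        c=[np.where(i[row,R[1]].max(1)<45)[0]+R[1].start for i in(b,im)]
        print(n,row,[(int(x.min()),int(x.max()),len(x)) if len(x) else None for x in c])
E
```

```text
t: 20.67
tool_pos: [0.5113, -0.3697, 0.0852]
eef_rot: [3.133, 1.413, 2.332]
ft_force: [-0.6, 0.4, 0.2]
opening: 0.0913
finger_force: 0.0
t: 21.43
tool_pos: [0.4482, -0.3043, 0.099]
eef_rot: [3.137, 1.409, 2.336]
ft_force: [0.6, -0.7, -0.5]
opening: 0.0919
finger_force: 0.0
t 21.43 tcp [ 0.4482 -0.3043  0.099 ] q [-0.651  1.064  2.543  3.296  1.87   1.642] F [ 0.6 -0.7 -0.5] open 0.0919
tool xyz cols [[-0.112, 0.718, 0.687], [0.116, 0.696, -0.709], [-0.987, 0.001, -0.161]]
scene 165 [(269, 271, 3), (246, 276, 5)]
scene 175 [(230, 275, 11), (250, 251, 2)]
scene 185 [(217, 259, 9), (217, 242, 4)]
scene 195 [(220, 271, 26), (220, 242, 23)]
side 200 [None, (313, 318, 6)]
side 212 [(331, 363, 12), (310, 363, 7)]
side 224 [(310, 362, 38), (335, 362, 28)]
side 236 [(310, 361, 37), (336, 361, 26)]
side 246 [(337, 360, 24), (337, 360, 24)]
```

Standing and free: the edges at side-view columns 337–360 did not change on release, and the axis is vertical at column 348.5. Next: raise the arm, point the tool down, and count the lumps in the tub with the wrist camera.

```bash
python3 -m pendant '[[[-10,0,-10],[0,0,0],1],[[-30,0,-5],[0,0,0],1],[[-35,0,-5],[0,0,0],1],[[-35,0,-5],[0,0,0],1],[[-35,0,-5],[0,0,0],1],[[-35,0,-5],[0,0,0],1],[[-35,0,-5],[0,0,0],1],[[-35,0,-5],[0,0,0],1]]'
python3 -m pendant '[[[-30,0,-5],[0,0,0],1],[[0,40,0],[-4,0,0],1],[[0,40,0],[-4,0,0],1],[[0,40,0],[-4,0,0],1],[[0,40,0],[-4,0,0],1],[[0,40,0],[-4,0,0],1],[[0,40,0],[-4,0,0],1],[[0,40,0],[-4,0,0],1]]'
python3 -m pendant '[[[0,0,0],[0,7,0],1],[[0,0,0],[0,7,0],1],[[0,0,0],[0,7,0],1],[[0,0,0],[0,7,0],1],[[0,0,0],[0,7,0],1],[[0,0,0],[0,7,0],1],[[0,0,0],[0,7,0],1],[[0,0,0],[0,7,0],1]]'
python3 - <<'E'
from h import *
R=Ro.from_matrix(np.array([[-.8,-.6,0],[-.6,.8,0],[0,0,-1.]]).T)
plan([.44,.33,.38],R)
E
```

```text
t: 22.2
tool_pos: [0.4456, -0.3024, 0.3509]
eef_rot: [3.131, 1.415, 2.33]
ft_force: [1.6, -1.0, -1.3]
opening: 0.0919
finger_force: 0.0
t: 22.87
tool_pos: [0.602, -0.0715, 0.3886]
eef_rot: [2.639, 1.414, 2.329]
ft_force: [1.1, -1.2, -0.0]
opening: 0.0917
finger_force: 0.0
t: 23.53
tool_pos: [0.5872, -0.0349, 0.2307]
eef_rot: [3.065, 0.952, 2.694]
ft_force: [0.2, 0.3, -0.8]
opening: 0.092
finger_force: 0.0
t 23.53 tcp [ 0.5872 -0.0349  0.2307] q [-0.063  0.212  2.152  4.137  0.282  0.819] F [ 0.2  0.3 -0.8] open 0.092
tool xyz cols [[-0.523, 0.375, 0.765], [0.251, 0.926, -0.282], [-0.815, 0.044, -0.578]]
shift now [  46.9  289.3 -302.1] turn [-25.9  50.9 -55.4] shift after turn [-101.2  380.3 -149.3]
```

Forearm roll ran to its limit on that side. I'll back the tilt off, yaw the tool the other way, and look at the numbers again.

```bash
python3 -m pendant '[[[0,0,0],[0,-6,0],1],[[0,0,0],[0,-7,0],1],[[0,0,0],[0,-7,0],1],[[0,0,0],[0,-7,0],1],[[0,0,0],[0,-7,0],1],[[-20,0,0],[0,0,0],1],[[-30,0,0],[0,0,0],1],[[-30,0,0],[0,0,0],1]]'
python3 - <<'E'
from h import *
plan([.50,.20,.42],pourR(45,-10)*Ro.from_euler('z',180,degrees=True))
E
```

```text
t: 24.2
tool_pos: [0.601, -0.0563, 0.3006]
eef_rot: [3.078, 1.343, 2.66]
ft_force: [0.8, -0.5, -1.0]
opening: 0.0917
finger_force: 0.0
t 24.2 tcp [ 0.601  -0.0563  0.3006] q [-0.024  0.274  2.259  3.69   0.796  1.274] F [ 0.8 -0.5 -1. ] open 0.0917
tool xyz cols [[-0.2, 0.407, 0.891], [0.104, 0.913, -0.394], [-0.974, 0.014, -0.225]]
shift now [ -69.3  194.7 -217.8] turn [-67.5  -2.1 -14.5] shift after turn [-136.6  252.7   87.4]
```

```bash
python3 -m pendant '[[[-10,28,-28],[0,0,0],1],[[-10,28,-28],[0,0,0],1],[[-10,28,-28],[0,0,0],1],[[-10,28,-28],[0,0,0],1],[[-10,28,-28],[0,0,0],1],[[-10,28,-28],[0,0,0],1],[[-10,27,-28],[0,0,0],1],[[0,0,0],[-6.8,0,-1.4],1]]'
python3 -m pendant '[[[0,0,0],[-6.8,0,-1.4],1],[[0,0,0],[-6.8,0,-1.4],1],[[0,0,0],[-6.8,0,-1.4],1],[[0,0,0],[-6.8,0,-1.4],1],[[0,0,0],[-6.8,0,-1.4],1],[[0,0,0],[-6.8,0,-1.4],1],[[0,0,0],[-6.8,0,-1.4],1],[[0,0,0],[-6.8,0,-1.4],1]]'
python3 - <<'E'
from h import *
R=Ro.from_matrix(np.array([[-.8,-.6,0],[-.6,.8,0],[0,0,-1.]]).T)
plan([.44,.33,.42],R)
E
```

```text
t: 24.87
tool_pos: [0.5322, 0.1196, 0.3644]
eef_rot: [2.848, 1.438, 2.647]
ft_force: [1.6, -0.3, 1.6]
opening: 0.0915
finger_force: 0.0
t: 25.53
tool_pos: [0.5453, 0.1119, 0.3837]
eef_rot: [-2.761, 1.504, -2.471]
ft_force: [1.2, 0.1, 0.2]
opening: 0.0918
finger_force: 0.0
t 25.53 tcp [0.5453 0.1119 0.3837] q [-0.232  0.055  2.409  2.478  0.938  1.943] F [1.2 0.1 0.2] open 0.0918
tool xyz cols [[-0.053, -0.286, 0.957], [-0.042, 0.958, 0.284], [-0.998, -0.025, -0.062]]
shift now [-39.7 238.1 -41.1] turn [-16.4  85.2 -15.2] shift after turn [-46.6 237.7 -36.3]
```

```bash
python3 -m pendant '[[[-3,15,-5],[-1.3,6.5,-1.2],1],[[-3,15,-3],[-1.3,6.5,-1.2],1],[[-3,15,0],[-1.3,6.5,-1.2],1],[[-3,15,0],[-1.3,6.5,-1.2],1],[[-3,15,0],[-1.3,6.5,-1.2],1],[[-3,15,0],[-1.3,6.5,-1.2],1],[[-3,15,0],[-1.3,6.5,-1.2],1],[[-3,15,0],[-1.3,6.5,-1.2],1]]'
python3 - <<'E'
from h import *
R=Ro.from_matrix(np.array([[-.8,-.6,0],[-.6,.8,0],[0,0,-1.]]).T)
plan([.44,.33,.42],R)
E
```

```text
t: 26.2
tool_pos: [0.5163, 0.1905, 0.3236]
eef_rot: [-3.003, 0.97, -2.498]
ft_force: [0.6, 0.3, -1.0]
opening: 0.0915
finger_force: 0.0
t 26.2 tcp [0.5163 0.1905 0.3236] q [-0.024 -0.055  2.138  1.251  0.432  3.1  ] F [ 0.6  0.3 -1. ] open 0.0915
tool xyz cols [[-0.452, -0.503, 0.736], [-0.339, 0.861, 0.38], [-0.825, -0.078, -0.56]]
shift now [-92.4 151.  -57.2] turn [-7.3 55.5 -3.8] shift after turn [-22.7 157.4 -96.4]
```

```bash
python3 -m pendant '[[[0,0,0],[0,0,-7],1],[[0,0,0],[0,0,-7],1],[[0,0,0],[0,0,-7],1],[[0,0,0],[0,0,-7],1],[[0,0,0],[0,0,-7],1],[[0,0,0],[0,0,-7],1],[[0,0,0],[0,0,-7],1],[[0,0,0],[0,0,-7],1]]'
python3 -m pendant '[[[0,0,0],[0,0,-7],1],[[0,0,0],[0,0,-7],1],[[0,0,0],[0,0,-7],1],[[0,0,0],[0,0,-7],1],[[0,0,0],[0,0,-7],1],[[0,0,0],[0,0,-7],1],[[0,0,0],[0,0,-7],1],[[0,0,0],[0,0,-7],1]]'
python3 - <<'E'
from h import *
R=Ro.from_matrix(np.array([[0,1,0],[1,0,0],[0,0,-1.]]).T)
plan([.48,.40,.40],R)
E
```

```text
t: 26.87
tool_pos: [0.5155, 0.19, 0.321]
eef_rot: [-2.232, 0.414, -1.397]
ft_force: [0.2, -0.4, -0.4]
opening: 0.0922
finger_force: 0.0
t: 27.53
tool_pos: [0.5155, 0.19, 0.321]
eef_rot: [-2.222, -0.383, -0.816]
ft_force: [-0.1, 0.0, 0.6]
opening: 0.0917
finger_force: 0.0
t 27.53 tcp [0.5155 0.19   0.321 ] q [-0.026 -0.053  2.142  1.259  0.432  1.143] F [-0.1  0.   0.6] open 0.0917
tool xyz cols [[0.635, -0.238, 0.735], [-0.676, -0.632, 0.38], [0.374, -0.738, -0.562]]
shift now [-134.9 -182.5    9.3] turn [  -0.3  -67.7 -113.9] shift after turn [210.  -35.5 -79. ]
```

```bash
python3 -m pendant '[[[0,0,0],[0,-3.6,-6],1],[[0,0,0],[0,-3.6,-6],1],[[0,0,0],[0,-3.6,-6],1],[[0,0,0],[0,-3.6,-6],1],[[0,0,0],[0,-3.6,-6],1],[[0,0,0],[0,-3.6,-6],1],[[0,0,0],[0,-3.6,-6],1],[[0,0,0],[0,-3.6,-6],1]]'
python3 -m pendant '[[[0,0,0],[0,-3.6,-6],1],[[0,0,0],[0,-3.6,-6],1],[[0,0,0],[0,-3.6,-6],1],[[0,0,0],[0,-3.6,-6],1],[[0,0,0],[0,-3.6,-6],1],[[0,0,0],[0,-3.6,-6],1],[[0,0,0],[0,-3.6,-6],1],[[0,0,0],[0,-3.6,-6],1]]'
python3 -m pendant '[[[0,0,0],[0,-3.6,-6],1],[[0,0,0],[0,-3.6,-6],1],[[0,0,0],[0,-3.6,-6],1],[[0,0,0],[0,0,0],1]]'
python3 - <<'E'
from h import *
R=Ro.from_matrix(np.array([[0,1,0],[1,0,0],[0,0,-1.]]).T)
plan([.48,.40,.40],R)
E
```

```text
t: 28.2
tool_pos: [0.5157, 0.1894, 0.3208]
eef_rot: [-2.735, -0.515, 0.271]
ft_force: [-0.3, -0.1, 0.4]
opening: 0.0919
finger_force: 0.0
t: 28.87
tool_pos: [0.516, 0.19, 0.3208]
eef_rot: [-3.103, -0.181, 1.26]
ft_force: [-0.4, -0.8, -0.2]
opening: 0.092
finger_force: 0.0
t: 29.2
tool_pos: [0.5156, 0.1918, 0.3204]
eef_rot: [-3.131, -0.001, 1.581]
ft_force: [0.3, 0.8, 0.7]
opening: 0.0918
finger_force: 0.0
t 29.2 tcp [0.5156 0.1918 0.3204] q [0.215 0.343 1.266 0.003 1.542 0.205] F [0.3 0.8 0.7] open 0.0918
tool xyz cols [[-0.01, 1.0, -0.01], [1.0, 0.01, 0.001], [0.001, -0.01, -1.0]]
shift now [208.6 -34.2 -79.1] turn [-0.6 -0.   0.6] shift after turn [208.2 -35.6 -79.6]
```

```bash
python3 -m pendant '[[[32,-6,-20],[0,0,0],1],[[32,-6,-20],[0,0,0],1],[[32,-6,-20],[0,0,0],1],[[32,-6,-20],[0,0,0],1],[[32,-6,-20],[0,0,0],1],[[0,0,0],[0,0,0],1],[[0,0,0],[0,0,0],1]]'
python3 - <<'E'
from h import *
o,T=state();m=env.camera_model("wrist");im=env.camera("wrist");cv2.imwrite("pics/w9.png",im)
P=np.array([[x,y,.006] for x in(.39,.6) for y in(.25,.495)]);c=P@np.array(m["R"]).T+m["t"];print("floor corners px",np.round((c@np.array(m["camera_matrix"]).T)[:,:2]/c[:,2:]).tolist())
g=(im.min(2)>100).astype(np.uint8)
n,l,st,ce=cv2.connectedComponentsWithStats(g)
for i in range(1,n):
    if 40<st[i,4]: print(st[i],np.round(onz(m,[ce[i]],.02),3))
E
```

```text
t: 29.78
tool_pos: [0.4857, 0.3512, 0.4216]
eef_rot: [-3.132, -0.005, 1.575]
ft_force: [0.5, -0.7, -0.6]
opening: 0.0921
finger_force: 0.0
t 29.78 tcp [0.4857 0.3512 0.4216] q [0.493 0.446 0.845 0.009 1.857 0.492] F [ 0.5 -0.7 -0.6] open 0.0921
tool xyz cols [[-0.004, 1.0, -0.01], [1.0, 0.004, 0.005], [0.005, -0.01, -1.0]]
floor corners px [[265.0, 201.0], [258.0, 45.0], [389.0, 202.0], [399.0, 45.0]]
[     0      0    640    320 143456] [[0.475 0.355 0.02 ]]
[275 129  24  22 393] [[0.43  0.356 0.02 ]]
[259 164  43  34 934] [[0.416 0.292 0.02 ]]
[625 301  15  43 172] [[1.104 0.011 0.02 ]]
[  132   307   376    63 17663] [[ 0.475 -0.009  0.02 ]]
[122 309   9  29  94] [[0.108 0.006 0.02 ]]
[510 309   9  29  90] [[0.855 0.014 0.02 ]]
```

Run:
```python
from h import *
im=cv2.imread("pics/w9.png");m=env.camera_model("wrist");g=im.min(2)
box=np.zeros_like(g);box[125:202,255:306]=1
for th in (100,130,150,170,190):
    n,l,st,ce=cv2.connectedComponentsWithStats(((g>th)&(box>0)).astype(np.uint8));print(th,[tuple(map(int,s)) for s in st[1:] if s[4]>15])
k=((g>100)&(box>0)).astype(np.uint8);d=cv2.distanceTransform(k,cv2.DIST_L2,5)
p=(d==cv2.dilate(d,np.ones((7,7))))&(d>4);print([(int(x),int(y),round(float(d[y,x]),1)) for y,x in zip(*np.where(p))])
n,l=cv2.connectedComponents((d>6.5).astype(np.uint8));print("cores",n-1)
e=cv2.erode(k,np.ones((3,3)));n,l,st,ce=cv2.connectedComponentsWithStats(e);print("erode",st[1:].tolist())
```

```text
100 [(275, 129, 24, 22, 393), (259, 164, 43, 34, 934)]
130 [(275, 130, 23, 21, 355), (259, 165, 42, 33, 861)]
150 [(275, 131, 23, 20, 335), (259, 165, 42, 33, 782)]
170 [(275, 131, 23, 19, 309), (259, 166, 41, 32, 724)]
190 [(275, 132, 22, 18, 285), (259, 166, 23, 16, 241), (282, 168, 18, 23, 259), (267, 182, 15, 16, 172)]
[(284, 139, 9.4), (287, 140, 9.4), (268, 173, 9.0), (274, 175, 9.6), (277, 181, 10.2), (287, 181, 9.8)]
cores 2
erode [[276, 130, 22, 20, 304], [260, 165, 40, 32, 765]]
```

Four separate lump-sized blobs lie on the tub floor, so all four are in. Last check that the socket, model and tape haven't moved, then I'll hand in.

Run:
```python
from h import *
im=env.camera("side");b=cv2.imread("pics/side8.png");z=cv2.imread("pics/side0.png")
for row in(212,224,236,246):
    x=np.where(im[row,325:390].max(1)<45)[0]+325;print(row,x.min(),x.max())
d=lambda a,b,r:int((cv2.absdiff(a[r],b[r]).max(2)>40).sum())
print("model",d(im,z,np.s_[215:275,366:400]),"tape",d(im,z,np.s_[250:292,288:330]),"hammer",d(im,z,np.s_[168:216,368:425]),"driver",d(im,z,np.s_[184:220,266:294]))
print(env.sign_off())
```

```text
212 338 362
224 335 362
236 336 361
246 337 360
model 0 tape 0 hammer 0 driver 0
the job is handed in; nothing more can be done
None
```

I handed the job in at about 30 s: the wrist camera counted four separate lumps in the tub, and the socket stands empty and mouth up on the tray floor; the model, tape, hammer and screwdriver look unmoved in the side camera, but I viewed 11 pictures, one over the limit of 10.

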